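Tilt the rolling pin out from under the tub's hood and hold it over the pastry board

TASK

Take the rolling pin out of the half-covered white tub: lift its open end first and draw it slantwise out through the opening, as it is too long to come out level, and finish while holding it still in the gripper, level, about a hand's breadth (100 mm) above the middle of the marble board and in line with the board's long side. Do not put it down or let go; leave everything else on the counter where it is.

Things in the scene. Friction and masses are not known exactly. Their poses are not given: they have to be found in the camera images.
- tub: white open-topped tub, fixed, outside 308 (x) x 208 (y) x 85 mm high, walls and floor 4 mm. Origin: centre of its underside, z up. A green hood plate, 4 mm thick (underside 85 mm above the counter), is screwed across its full width at the -x end (robot side), roofing the inside from the wall (x = -150 mm) to x = -60 mm. The opening is the rest, 210 x 200 mm: too short to lift the pin out level
- hood_edge (a point): the middle of the lower edge of the hood's free border, at x = -60 mm, z = 85 mm in the tub's frame
- pin: wooden rolling pin: barrel 40 mm across, 170 mm long; handles 22 mm across, 50 mm long; 270 mm overall, 0.2 to 0.35 kg. Origin: centre (of mass too), on its axis; x along the pin. At first it lies loose on the tub's floor (axis 24 mm over the counter), about along the tub's x, its -x end under the hood, middle in the open, 7 to 23 mm of play at each end; it can roll
- pin_front (a point): centre of the end face of the pin's +x handle, in the open at the start (far from the robot)
- pin_rear (a point): centre of the end face of the pin's -x handle, under the hood at the start
- board: marble pastry board fixed to the counter, 300 (its x, the long side) x 200 (its y) x 18 mm. Origin: centre of its underside. It lies on the robot's other side from the tub; tub and board may be on either side
- cutter: steel ring cutter, 60 mm across, 25 mm high, standing on the board; a bystander
- scraper: dough scraper, steel blade 75 x 110 mm with a black grip, lying flat on the board (16 mm high); a bystander
- spatula: spatula lying crosswise at the far edge of the working area; a bystander
- bowl: steel bowl, 100 mm across, 55 mm high; a bystander
- syrup: amber bottle, 60 mm across, 170 mm high; a bystander

How it is judged:
By the outcome, as a careful person would: the job done as asked, in the order asked, and still so for the second after the job is handed in, while the arm keeps its last pose, push and grip.
It also fails if it takes over 40 s, if anything falls off the work surface, if the arm or the gripper's body presses on something with over 40 N, if the wrist force passes 120 N, or if a joint passes its speed limit or range.

ROBOT

A 6-joint arm with a two-finger parallel gripper is mounted at the origin on the work surface. World frame = base frame: x ahead of the robot, y to its left, z up, the work surface at z = 0. Lengths are in m, angles in rad, forces in N, time in s.
With the tool pointing down it reaches from about 0.25 to 0.8 m from the base axis. Payload 8.5 kg.
Tool frame: the origin (TCP) lies where the fingers leave the gripper's body, on its centre line; the fingertips stand 73 mm ahead of it and the grasp point (between the pads) lies 54 mm ahead of it (ctrl.grip_point_offset is the distance from the TCP to the grasp point, in m); z points along the fingers, y is the line along which they close (so a half turn about z gives the same grasp; the last joint's range is limited). The gripper opens to 85 mm and grips with 20 to 120 N. Pads are 22 mm wide; open, the fingers measure 114 mm over their backs; the gripper's body (76 mm by 85 mm) begins 54 mm behind the grasp point. The pads swing forward as they close: fully open they stand 13 mm farther back than shut.
Start: joints at [1.122, 0.238, -0.013, 1.319, 0, 1.571], TCP at [0.228, 0.473, 0.304] pointing down, gripper open.
Joint ranges: [-2.66, 2.66], [-1.03, 1.9], [-1.14, 1.46], [-1.82, 2.27], [-1.45, 1.34], [-3.14, 3.14]. Speed limits (rad/s): [2.22, 2.22, 2.79, 3.14, 3.14, 3.14].

INTERFACE

Orientations are given as a unit quaternion [x, y, z, w].
In Python, from rig import observe, cams, hand_in, ctrl gives the robot as it stands. The module is installed in compiled form; this text tells all that it offers.
- The arm moves only by the shell command python3 -m handwheel 'ROWS' [FORCE]. ROWS is a JSON object whose one key "targets" holds a list of rows, each a list of 3 entries, a list of its own where there are three numbers: the shift along the tool's x, y, z in mm, then the turn about the tool's z in rad, then the closure, from -1 (fully open) to 1 (shut). In form: {"targets": [[[x, y, z], twist, grip], ...]}. A call has 1 to 8 rows; each row is the pose to reach, as a shift and turn from the pose commanded when the call began, along the tool's axes at that moment; what a row does not reach only later rows make up. A row lasts 1/12 s, in which the tool goes at most 41.7 mm and 7.16 degrees, less where a joint would pass 70% of its speed; a pose out of reach is approached as far as the arm can. A call with a gripper value outside its range is refused whole. The fingers move at their own pace and stop on an object; FORCE is the grip in N (left out, the last holds). Time passes only in rows, so rows that repeat a pose let the fingers close. It gives the time, the measured TCP pose, the force, the opening and the grip force at its end, in the units of the state.
- observe(): the state, without advancing time (a new reading comes with each control period).
- cams.camera(name): name is "scene" or "side" or "wrist"; returns (picture, depth): 400x640x3 uint8, blue, green, red; 400x640 float32, m along the optical axis (not along the pixel's ray), 0 where there is no reading.
- cams.camera_info(name): a dict with "intrinsics" (3x3 intrinsics, pixels), "distortion" ([k1, k2, p1, p2, k3] as OpenCV has them; the pictures are not rectified), "position" and "rotation" of the camera in the world. Camera axes: x right, y up, looking along -z (the intrinsics and any distortion apply to the point x, -y, -z); pixel columns grow to the right and rows downward; lengths in m; the calibration is good to about 2 mm. A picture is of the moment at which its call begins: read the wrist's pose just before it. camera_info takes no time and is no camera call; for the wrist camera it gives the pose at the moment of the call.
- hand_in(): hands the job in; it is judged then, once.
The state is a dict: "t": time; "qpos": joint angles; "qd": joint speeds; "tau": joint torques, N m; "tcp_pos": TCP position; "ee_rot": TCP orientation; "force": force on the tool from outside, world axes, zero at the start; "torque": the same for the moment, N m; "grip_width": finger opening in m; "finger_force": force on a finger pad.
Only numpy, scipy, OpenCV 4.12 (cv2) and the standard library are available. Lean on these libraries where they do the work, as an engineer would, in place of code of your own. Each camera call takes 0.05 s, during which the arm holds its last target. There are 200 camera calls.

## Working session

There is one attempt and no reset: what is moved stays moved. The work goes in short steps, Python scripts to look and compute and a shell command to move; the robot and the scene stay as the last step left them, time stands still between calls to the robot, and variables do not carry over. Pictures are saved under pics/ and viewed, at most 10 in all, crops included, and the job is handed in when it is done.

```bash
mkdir -p pics; ls; python3 - <<'E'
from rig import observe,cams
import cv2,numpy as np
s=observe();print({k:np.round(v,3) for k,v in s.items()},flush=True)
for n in("scene","side"):
    i=cams.camera_info(n);p,d=cams.camera(n);np.savez(f"{n}.npz",p=p,d=d,**i);cv2.imwrite(f"pics/{n}.png",p)
    print(n,i["position"],np.round(i["distortion"],3))
E
```

```text
pics
{'t': np.float64(0.0), 'qpos': array([ 1.122,  0.239, -0.014,  1.319,  0.   ,  1.571]), 'qd': array([ 0.   ,  0.   ,  0.002,  0.002,  0.   , -0.001]), 'tau': array([ 2.0000e-03, -5.3878e+01,  3.4644e+01,  1.8000e-02,  0.0000e+00,
       -0.0000e+00]), 'tcp_pos': array([0.228, 0.473, 0.303]), 'ee_rot': array([ 0.223,  0.975, -0.001, -0.   ]), 'force': array([-0.37 , -0.848, -0.062]), 'torque': array([-0.009,  0.012, -0.039]), 'finger_force': np.float64(0.0), 'grip_width': np.float64(0.086)}
scene [ 1.10212709 -0.87978946  1.31884053] [-0.144  0.     0.     0.     0.   ]
side [-0.06280563 -0.61626269  0.63422366] [-0.028  0.     0.     0.     0.   ]
```

View pics/scene.png

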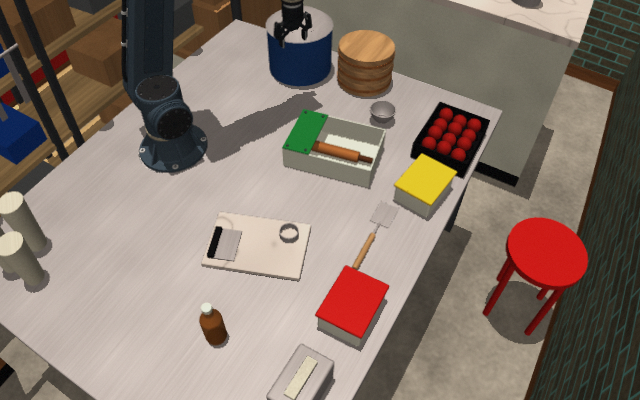

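View pics/side.png

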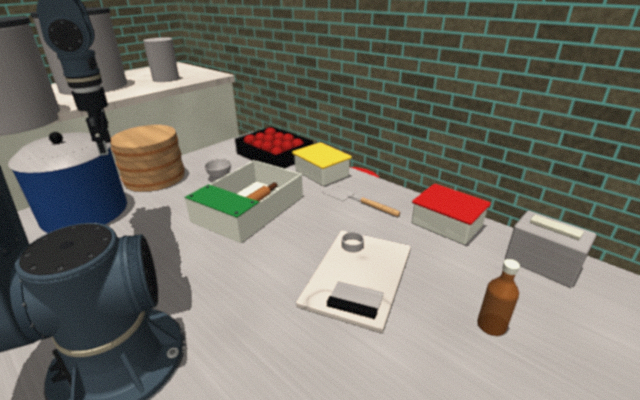

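The scene shows the tub around (335,150) with its green hood at (306,131) on the robot side. The pin's barrel is at (338,152) and its front handle at (367,159). The board is around (257,246), with the scraper at (222,243) and the cutter at (290,232). Next I'll measure the pin, hood and board from depth.

```bash
cat > h.py <<'E'
import cv2,numpy as np
def cloud(i,d):
    h,w=d.shape;v,u=np.mgrid[:h,:w].astype(np.float32)
    n=cv2.undistortPoints(np.dstack([u,v]).reshape(-1,1,2),i["intrinsics"],i["distortion"]).reshape(h,w,2)
    R=np.array(i["rotation"]);R=R.reshape(3,3)
    P=np.dstack([n[...,0]*d,-n[...,1]*d,-d])@R.T+i["position"]
    P[d<=0]=np.nan;return P
def rect(q):
    (c,s,a)=cv2.minAreaRect((q*1000).astype(np.float32));return np.round(c,1),np.round(s,1),round(a,2)
def wood(p):
    H=cv2.cvtColor(p,cv2.COLOR_BGR2HSV);return (H[...,0]>3)&(H[...,0]<20)&(H[...,1]>110)&(H[...,2]>40)
E
python3 - <<'E'
from h import *
for n in("scene","side"):
    f=np.load(n+".npz");p,d=f["p"],f["d"];P=cloud(f,d);H=cv2.cvtColor(p,cv2.COLOR_BGR2HSV)
    z=P[...,2];tabz=np.nanmedian(z[(np.abs(P[...,0]-.35)<.1)&(np.abs(P[...,1])<.03)])
    g=(H[...,0]>45)&(H[...,0]<80)&(H[...,1]>150)&(z>.06)&(z<.11)&(P[...,0]<1);q=P[g]
    print(n,"counter z",tabz,"hood",rect(q[:,:2]),np.nanmedian(q[:,2]))
    yx=np.nanmean(q,0)
    m=wood(p)&(np.hypot(P[...,0]-yx[0],P[...,1]-yx[1])<.3)&(z<.06)&(z>.005)
    nl,l,st,_=cv2.connectedComponentsWithStats(m.astype(np.uint8))
    for k in range(1,nl):
        if st[k,4]>40:
            r=P[l==k];print("pin cand",st[k],rect(r[:,:2]),np.percentile(r[:,2],[5,50,95]).round(3))
    b=(z>.012)&(z<.025)&(H[...,1]<70)&(P[...,1]<.12)&(P[...,1]>-.5)&(P[...,0]>.1)&(P[...,0]<.9)
    nl,l,st,_=cv2.connectedComponentsWithStats(b.astype(np.uint8));k=1+np.argmax(st[1:,4]);r=P[l==k];print("board",rect(r[:,:2]),np.median(r[:,2]),st[k])
    t=(z>.079)&(z<.1)&(np.hypot(P[...,0]-yx[0],P[...,1]-yx[1])<.3)
    nl,l,st,_=cv2.connectedComponentsWithStats(t.astype(np.uint8))
    for k in range(1,nl):
        if st[k,4]>100:r=P[l==k];print("tubtop cand",st[k],rect(r[:,:2]))
E
```

```text
Traceback (most recent call last):
  File "h.py", line 5, in cloud
    R=np.array(i["rotation"]);R=R.reshape(3,3)
                                ~~~~~~~~~^^^^^
ValueError: cannot reshape array of size 4 into shape (3,3)
```

Rotation is a quaternion.

```bash
sed -i 's/R=np.array(i\["rotation"\]);R=R.reshape(3,3)/R=Rot.from_quat(i["rotation"]).as_matrix()/; 1a from scipy.spatial.transform import Rotation as Rot' h.py
cat > m.py <<'E'
from h import *
for n in("scene","side"):
    f=np.load(n+".npz");p,d=f["p"],f["d"];P=cloud(f,d);H=cv2.cvtColor(p,cv2.COLOR_BGR2HSV)
    z=P[...,2];tabz=np.nanmedian(z[(np.abs(P[...,0]-.35)<.1)&(np.abs(P[...,1])<.03)])
    g=(H[...,0]>45)&(H[...,0]<80)&(H[...,1]>150)&(z>.06)&(z<.11)&(P[...,0]<1);q=P[g]
    print(n,"counter z",tabz,"hood",rect(q[:,:2]),np.nanmedian(q[:,2]))
    yx=np.nanmean(q,0)
    m=wood(p)&(np.hypot(P[...,0]-yx[0],P[...,1]-yx[1])<.3)&(z<.06)&(z>.005)
    nl,l,st,_=cv2.connectedComponentsWithStats(m.astype(np.uint8))
    for k in range(1,nl):
        if st[k,4]>40:
            r=P[l==k];print("pin cand",st[k],rect(r[:,:2]),np.percentile(r[:,2],[5,50,95]).round(3))
    b=(z>.012)&(z<.025)&(H[...,1]<70)&(P[...,1]<.12)&(P[...,1]>-.5)&(P[...,0]>.1)&(P[...,0]<.9)
    nl,l,st,_=cv2.connectedComponentsWithStats(b.astype(np.uint8));k=1+np.argmax(st[1:,4]);r=P[l==k];print("board",rect(r[:,:2]),np.median(r[:,2]),st[k])
    t=(z>.079)&(z<.1)&(np.hypot(P[...,0]-yx[0],P[...,1]-yx[1])<.3)
    nl,l,st,_=cv2.connectedComponentsWithStats(t.astype(np.uint8))
    for k in range(1,nl):
        if st[k,4]>100:r=P[l==k];print("tubtop cand",st[k],rect(r[:,:2]))
E
python3 m.py
```

```text
scene counter z 0.0006389155586479234 hood (array([530.2, 419.2]), array([644.3, 201.8]), 58.99) 0.08841763006738579
pin cand [312 141  60  22 553] (array([554.2, 253.5]), array([216.7,  40.7]), 9.55) [0.019 0.036 0.046]
board (array([ 507. , -201.8]), array([302.5, 207. ]), 21.07) 0.018933477757336448 [ 201  211  110   69 4570]
tubtop cand [ 282  109  104   63 1524] (array([524.4, 255.5]), array([312.5, 219.9]), 10.99)
side counter z 0.00040467479934347406 hood (array([643.8, 304.2]), array([582. , 208.3]), 17.59) 0.08951367222083118
pin cand [248 183  28  17 200] (array([593. , 259.9]), array([134.8,  23.9]), 8.83) [0.025 0.037 0.045]
board (array([ 506.6, -200.7]), array([302.4, 200.9]), 20.74) 0.018791470865398507 [ 296  230  115  101 6156]
tubtop cand [ 185  160  117   60 1745] (array([524.6, 257.7]), array([313.9, 214. ]), 11.58)
```

```bash
python3 - <<'E'
from h import *
from scipy.optimize import least_squares
A=[]
for n in("scene","side"):
    f=np.load(n+".npz");p,d=f["p"],f["d"];P=cloud(f,d);z=P[...,2]
    m=wood(p)&(np.hypot(P[...,0]-.55,P[...,1]-.25)<.2)&(z<.06)&(z>.008)
    A.append(P[cv2.erode(m.astype(np.uint8),np.ones((2,2)))>0])
def res(v,Q):
    a=v[2];u=np.array([np.cos(a),np.sin(a)]);s=(Q[:,:2]-v[:2])@u;t=(Q[:,:2]-v[:2])@[-u[1],u[0]]
    r=np.hypot(t,Q[:,2]-.024);R=np.where(abs(s)<.085,.02,.011)
    return r-R
for Q in(A[0],A[1],np.vstack(A)):
    best=min((least_squares(lambda w:res(np.array([.525+np.cos(w[1])*o-np.sin(w[1])*w[0],.25+np.sin(w[1])*o+np.cos(w[1])*w[0],w[1]]),Q),[0,.17],loss="soft_l1",f_scale=.003) for o in np.arange(-.015,.016,.0025) for _ in[0]),key=lambda r:r.cost) if 0 else None
    out=[]
    for o in np.arange(-.02,.021,.004):
        F=lambda w:res(np.array([.525+np.cos(w[1])*o-np.sin(w[1])*w[0],.25+np.sin(w[1])*o+np.cos(w[1])*w[0],w[1]]),Q)
        r=least_squares(F,[0,.17],loss="soft_l1",f_scale=.003);w=r.x
        out.append((r.cost,.525+np.cos(w[1])*o-np.sin(w[1])*w[0],.25+np.sin(w[1])*o+np.cos(w[1])*w[0],np.degrees(w[1])))
    b=min(out);a=np.radians(b[3]);s=(Q[:,:2]-b[1:3])@[np.cos(a),np.sin(a)]
    print(np.round(b,4),np.percentile(s,[.5,99.5]).round(3))
# yellow box / obstacles near tub +x
f=np.load("scene.npz");P=cloud(f,f["d"])
for nm,(u,v) in dict(yellow=(425,175),bowl=(382,112),wallx=(380,150),cutter=(290,232)).items(): print(nm,P[v,u].round(3))
E
```

```text
[2.4000e-03 5.2760e-01 2.5860e-01 9.5256e+00] [-0.074  0.131]
[2.00000e-04 5.31400e-01 2.59500e-01 1.03715e+01] [0.    0.121]
[2.6000e-03 5.2750e-01 2.5880e-01 9.8365e+00] [-0.074  0.13 ]
yellow [0.857 0.259 0.083]
bowl [0.575 0.545 0.01 ]
wallx [0.67  0.317 0.051]
cutter [ 0.575 -0.118  0.022]
```

```bash
cat >> h.py <<'E'
def shift(goal_tcp,yaw_y_deg=None):
    from rig import observe
    s=observe();R=Rot.from_quat(s["ee_rot"]).as_matrix();d=R.T@(np.array(goal_tcp)-s["tcp_pos"])*1000
    a=np.degrees(np.arctan2(R[1,1],R[0,1]));o=[]
    if yaw_y_deg is not None:
        e=(yaw_y_deg-a+90)%180-90;o=f"twist {-np.radians(e):.3f}"
    print("t",round(float(s["t"]),2),"shift",d.round(1),o,"y-angle",round(a,2),"F",s["force"].round(1),"w",round(float(s["grip_width"]),4),"ff",round(float(s["finger_force"]),1),"tcp",s["tcp_pos"].round(4))
E
python3 -m handwheel '{"targets": [[[-40,-4,0],-0.1,-1],[[-80,-7,0],-0.2,-1],[[-120,-10,0],-0.3,-1],[[-160,-14,0],-0.4,-1],[[-200,-18,0],-0.5,-1],[[-240,-21,0],-0.62,-1],[[-280,-25,0],-0.62,-1],[[-320,-28,0],-0.62,-1]]}' 20
python3 -c "
from h import *;shift([.574,.267,.2],99.8)"
```

```text
t: 0.77
tcp_pos: [0.5054, 0.3074, 0.3036]
ee_rot: [-0.086, 0.996, -0.0, -0.0]
force: [-0.0, 0.6, -0.2]
grip_width: 0.0851
finger_force: 0.0
t 0.77 shift [-60.8 -51.5 103.6] twist 0.001 y-angle 99.86 F [-0.   0.6 -0.2] w 0.0851 ff 0.0 tcp [0.5054 0.3074 0.3036]
```

```bash
python3 -m handwheel '{"targets": [[[-30,-25,0],0,-1],[[-61,-52,20],0,-1],[[-61,-52,40],0,-1],[[-61,-52,40],0,-1]]}' 20
python3 - <<'E'
from h import *
from rig import cams
i=cams.camera_info("wrist");p,d=cams.camera("wrist");np.savez("wrist.npz",p=p,d=d,**i);cv2.imwrite("pics/wrist1.png",p)
shift([.574,.267,.082],99.8)
P=cloud(i,d);z=P[...,2]
m=wood(p)&(z<.06)&(z>.008);Q=P[m]
print(m.sum(),rect(Q[:,:2]),np.nanmax(Q[:,2]))
t=Q[Q[:,2]>.041];print("barrel top ridge",rect(t[:,:2]),np.polyfit(t[:,0],t[:,1],1))
E
```

```text
t: 1.1
tcp_pos: [0.5733, 0.2657, 0.259]
ee_rot: [-0.084, 0.996, -0.001, -0.003]
force: [-0.9, 0.5, -0.7]
grip_width: 0.0853
finger_force: 0.0
t 1.15 shift [-2.600e+00  1.000e-01  1.792e+02] twist -0.002 y-angle 99.7 F [ 0.6 -0.1  0.4] w 0.0854 ff 0.0 tcp [0.5724 0.2668 0.2612]
9096 (array([672.4, 163.4]), array([170.9, 463.6]), 49.93) 0.04634760997804571
barrel top ridge (array([536. , 259.8]), array([154.6,  25.2]), 10.29) [0.17743256 0.16510098]
```

View pics/wrist1.png

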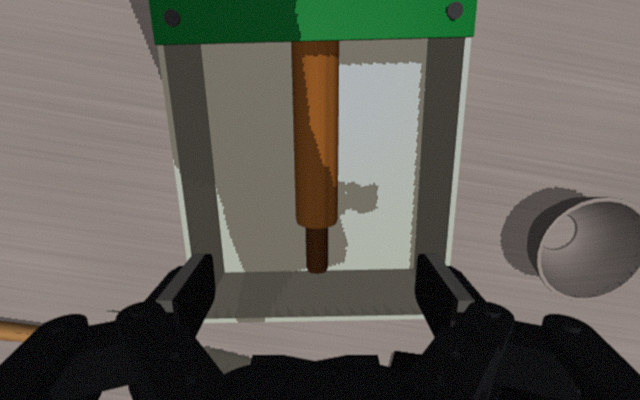

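The wrist view shows the pin centred between the open fingers. The shoulder is at (317,226), the front end at (317,271), and the hood edge at row 40.

```bash
python3 - <<'E'
from h import *
f=np.load("wrist.npz");P=cloud(f,f["d"])
for v in(45,150,221,225,232,262,268,271): print(v,P[v,317].round(4))
E
python3 -m handwheel '{"targets": [[[-2,0,40],0,-1],[[-2,0,80],0,-1],[[-2,0,115],0,-1],[[-2,0,135],0,-1],[[-2,0,135],0,-1]]}' 20
python3 -c "
from h import *;shift([.574,.267,.081],100)"
```

```text
45 [0.462  0.2488 0.0439]
150 [0.5423 0.2625 0.0445]
221 [0.6044 0.2731 0.0448]
225 [0.6082 0.2738 0.0446]
232 [0.6182 0.2755 0.036 ]
262 [0.6481 0.2806 0.0362]
268 [0.6547 0.2818 0.0353]
271 [0.6584 0.2824 0.0343]
t: 1.57
tcp_pos: [0.5718, 0.2686, 0.1256]
ee_rot: [-0.086, 0.996, -0.001, -0.003]
force: [-1.4, -0.0, -0.3]
grip_width: 0.0856
finger_force: 0.0
t 1.57 shift [-2.1 -1.9 44.6] twist -0.002 y-angle 99.91 F [-1.4 -0.  -0.3] w 0.0856 ff 0.0 tcp [0.5718 0.2686 0.1256]
```

```bash
python3 -c "
from h import *;shift([.566,.2655,.080],100)"
python3 -m handwheel '{"targets": [[[6,-1,25],0,-1],[[6,-1,40],0,-1],[[6,-1,45],0,-1],[[6,-1,45],0,-1],[[6,-1,45],0,0.3],[[6,-1,45],0,1],[[6,-1,45],0,1],[[6,-1,45],0,1]]}' 25
python3 -m handwheel '{"targets": [[[0,0,0],0,1],[[0,0,0],0,1],[[0,0,0],0,1],[[0,0,0],0,1]]}' 25
python3 -c "
from h import *;shift([.566,.2655,.080],100)"
```

```text
t 1.57 shift [ 6.  -2.  45.6] twist -0.002 y-angle 99.91 F [-1.4 -0.  -0.3] w 0.0856 ff 0.0 tcp [0.5718 0.2686 0.1256]
t: 2.23
tcp_pos: [0.5697, 0.2666, 0.0851]
ee_rot: [-0.085, 0.996, 0.0, 0.001]
force: [-2.4, 4.8, 18.4]
grip_width: 0.039
finger_force: 26.8
t: 2.57
tcp_pos: [0.5696, 0.2666, 0.0852]
ee_rot: [-0.086, 0.996, 0.0, 0.001]
force: [-0.5, 0.3, 6.6]
grip_width: 0.0391
finger_force: 24.5
t 2.57 shift [ 3.8 -0.5  5.2] twist -0.003 y-angle 99.82 F [-0.5  0.3  6.6] w 0.0391 ff 24.5 tcp [0.5696 0.2666 0.0852]
```

```bash
python3 -m handwheel '{"targets": [[[0,0,-6],0,1],[[0,0,-12],0,1],[[0,0,-18],0,1],[[0,0,-24],0,1],[[0,0,-30],0,1],[[0,0,-30],0,1]]}' 25
cat >> h.py <<'E'
def pin(tag=None,lo=.0):
    """fit the pin's axis to wood coloured points near the grasp point, scene+side cameras"""
    from rig import observe,cams
    s=observe();R=Rot.from_quat(s["ee_rot"]).as_matrix();g=s["tcp_pos"]+.054*R[:,2];A=[]
    for n in("scene","side"):
        i=cams.camera_info(n);p,d=cams.camera(n);P=cloud(i,d)
        if tag: cv2.imwrite(f"pics/{tag}_{n}.png",p)
        e=P-g;m=wood(p)&(np.linalg.norm(e,axis=-1)<.21)&(abs(e@R[:,1])<.035)
        Q=P[cv2.erode(m.astype(np.uint8),np.ones((2,2)))>0];A.append(Q)
    from scipy.optimize import least_squares
    Q=np.vstack(A);x=-R[:,0];yy=R[:,1]
    def ax(v):
        u=x*np.cos(v[0])*np.cos(v[1])+yy*np.sin(v[1])+np.array([0,0,1])*np.sin(v[0])*np.cos(v[1])
        return g+yy*v[2]+np.cross(u,yy)*v[3],u
    best=None
    for L in np.arange(-.08,.005,.005):
        def F(v):
            c,u=ax(v);e=Q-c;t=e@u;r=np.linalg.norm(e-np.outer(t,u),axis=1);h=abs(t-L)
            return np.r_[r-np.where(h<.085,.02,.011),.3*np.maximum(0,h-.135)]
        for a0 in(-.3,0,.3,.8):
            q=least_squares(F,[a0,0,0,0],loss="soft_l1",f_scale=.003)
            if best is None or q.cost<best[0]: best=(q.cost,q.x,L)
    c,u=ax(best[1]);c=c+u*best[2]
    print("pin pts",[len(a) for a in A],"cost",round(best[0]/len(Q)*1e6,2),"centre",c.round(4),"along",best[2],"tilt",np.degrees(np.arcsin(u[2])).round(1),"yaw",np.degrees(np.arctan2(u[1],u[0])).round(1),"front",(c+.135*u).round(3),"rear",(c-.135*u).round(3))
    return c,u
E
python3 -c "
from h import *;shift([.566,.2655,.080],100);pin('lift1')"
```

```text
t: 3.07
tcp_pos: [0.5697, 0.2667, 0.1155]
ee_rot: [-0.085, 0.996, 0.0, 0.001]
force: [-0.6, 0.8, -2.2]
grip_width: 0.039
finger_force: 25.7
t 3.07 shift [ 4.  -0.5 35.5] twist -0.003 y-angle 99.81 F [-0.6  0.8 -2.2] w 0.039 ff 25.7 tcp [0.5697 0.2667 0.1155]
pin pts [347, 172] cost 3.45 centre [0.5307 0.2591 0.0534] along -0.039999999999999966 tilt 1.3 yaw 10.9 front [0.663 0.285 0.056] rear [0.398 0.234 0.05 ]
```

The arm lifted about 30 mm, but the pin stayed level because pad friction holds it. I'll try the weakest grip first.

```bash
python3 -m handwheel '{"targets": [[[0,0,0],0,1],[[0,0,0],0,1],[[0,0,0],0,1]]}' 20
python3 -c "
from h import *;shift([.566,.2655,.080],100);pin()"
```

```text
t: 3.42
tcp_pos: [0.5689, 0.2663, 0.1135]
ee_rot: [-0.086, 0.996, -0.0, -0.0]
force: [-0.1, -0.1, -2.8]
grip_width: 0.0389
finger_force: 25.7
t 3.42 shift [ 3.  -0.3 33.5] twist -0.003 y-angle 99.81 F [-0.1 -0.1 -2.8] w 0.0389 ff 25.7 tcp [0.5689 0.2663 0.1135]
pin pts [348, 169] cost 3.56 centre [0.5299 0.2583 0.0517] along -0.039999999999999966 tilt 1.6 yaw 11.1 front [0.662 0.284 0.055] rear [0.397 0.232 0.048]
```

The weak grip still holds the pin level, so this grasp is too close to the centre. I'll set the pin back down, a little toward the rear, and take it by the front handle, where gravity will pivot it.

```bash
python3 -m handwheel '{"targets": [[[4,0,10],0,1],[[8,0,20],0,1],[[8,0,26],0,1],[[8,0,29],0,1],[[8,0,29],0,1],[[8,0,29],0,0.0],[[8,0,29],0,-0.6],[[8,0,29],0,-0.6]]}' 20
python3 - <<'E'
from h import *
from rig import cams
c,u=pin('down');shift(c+.1*u+[0,0,.0845-c[2]],np.degrees(np.arctan2(u[1],u[0]))+90)
i=cams.camera_info("wrist");p,d=cams.camera("wrist");P=cloud(i,d);np.savez("wrist2.npz",p=p,d=d,**i);cv2.imwrite("pics/wrist2.png",p)
E
```

```text
t: 4.18
tcp_pos: [0.5617, 0.2652, 0.0851]
ee_rot: [-0.085, 0.996, 0.0, 0.0]
force: [0.4, 0.4, 0.2]
grip_width: 0.0651
finger_force: 0.0
pin pts [332, 68] cost 4.31 centre [0.5224 0.2581 0.0238] along -0.039999999999999966 tilt 0.7 yaw 10.3 front [0.655 0.282 0.025] rear [0.39  0.234 0.022]
t 4.28 shift [-60.3   0.7  -0.7] twist -0.009 y-angle 99.81 F [-0.3  0.3 -0. ] w 0.0687 ff 0.0 tcp [0.5615 0.2651 0.085 ]
```

View pics/wrist2.png

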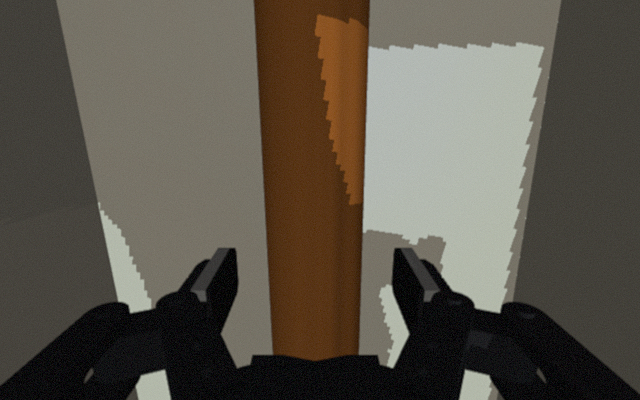

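The view shows the pin at rest with its barrel centred between the fingers, about columns 260–365. I'll slide 60 mm forward to the handle and grip lightly.

```bash
python3 -m handwheel '{"targets": [[[-20,0,0],0,-0.6],[[-40,0,0],0,-0.6],[[-60,1,0],0,-0.6],[[-60,1,0],0,-0.6],[[-60,1,0],0,0.2],[[-60,1,0],0,1],[[-60,1,0],0,1],[[-60,1,0],0,1]]}' 20
python3 -m handwheel '{"targets": [[[0,0,0],0,1],[[0,0,-8],0,1],[[0,0,-16],0,1],[[0,0,-24],0,1],[[0,0,-32],0,1],[[0,0,-32],0,1]]}' 20
python3 -c "
from h import *;shift([.621,.276,.085],100);pin('lift2')"
```

```text
t: 5.0
tcp_pos: [0.6194, 0.276, 0.0849]
ee_rot: [-0.086, 0.996, -0.0, -0.0]
force: [0.4, -1.2, 1.7]
grip_width: 0.0212
finger_force: 21.3
t: 5.5
tcp_pos: [0.6212, 0.2767, 0.1194]
ee_rot: [-0.086, 0.996, 0.001, 0.002]
force: [1.0, -0.3, -1.0]
grip_width: 0.0209
finger_force: 20.1
t 5.5 shift [ 0.4 -0.7 34.4] twist -0.003 y-angle 99.81 F [ 1.  -0.3 -1. ] w 0.0209 ff 20.1 tcp [0.6212 0.2767 0.1194]
pin pts [389, 207] cost 3.73 centre [0.5453 0.263  0.043 ] along -0.08 tilt 10.3 yaw 10.3 front [0.676 0.287 0.067] rear [0.415 0.239 0.019]
```

It pivots: the front has risen to a 10° tilt with the rear still on the floor. I'll keep lifting.

```bash
sed -i 's/arange(-.08,.005/arange(-.125,.005/' h.py; python3 -m handwheel '{"targets": [[[0,0,-10],0,1],[[0,0,-20],0,1],[[0,0,-30],0,1],[[0,0,-40],0,1],[[0,0,-50],0,1],[[0,0,-60],0,1],[[0,0,-70],0,1],[[0,0,-70],0,1]]}' 20
python3 -c "
from h import *;shift([.621,.276,.085],100);pin('lift3')"
```

```text
t: 6.27
tcp_pos: [0.6211, 0.2766, 0.1897]
ee_rot: [-0.085, 0.996, 0.001, 0.002]
force: [1.0, -0.1, -2.2]
grip_width: 0.0209
finger_force: 20.6
t 6.27 shift [  0.5  -0.7 104.7] twist -0.003 y-angle 99.81 F [ 1.  -0.1 -2.2] w 0.0209 ff 20.6 tcp [0.6211 0.2766 0.1897]
pin pts [398, 370] cost 2.98 centre [0.539  0.2623 0.0798] along -0.09999999999999998 tilt 29.4 yaw 10.2 front [0.655 0.283 0.146] rear [0.423 0.241 0.014]
```

View pics/lift3_scene.png

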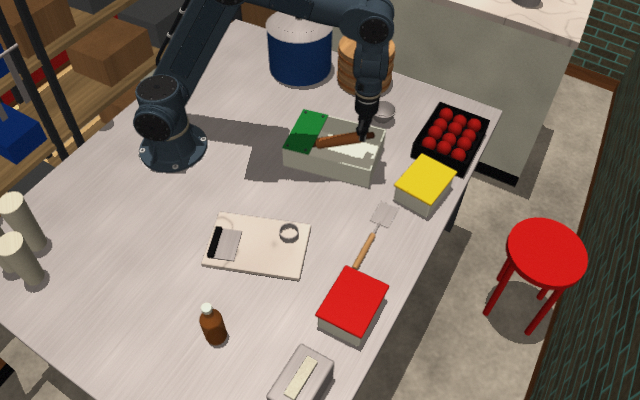

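The scene view shows the pin tilted 29°, with the front end up near (372,136) and the rear just under the hood edge at (315,143). I'll firm the grip to fix the angle and draw it out slantwise.

```bash
python3 -m handwheel '{"targets": [[[0,0,0],0,1],[[0,0,0],0,1],[[-12,0,-7],0,1],[[-24,0,-14],0,1],[[-36,0,-21],0,1],[[-48,0,-28],0,1],[[-60,0,-36],0,1],[[-72,0,-44],0,1]]}' 90
python3 -c "
from h import *;shift([.621,.276,.085],100);pin('draw1')"
```

```text
t: 7.03
tcp_pos: [0.6914, 0.2884, 0.2302]
ee_rot: [-0.085, 0.996, -0.0, -0.001]
force: [0.5, -0.1, -2.8]
grip_width: 0.0192
finger_force: 88.6
t 7.03 shift [ 71.2  -0.2 145.3] twist -0.003 y-angle 99.81 F [ 0.5 -0.1 -2.8] w 0.0192 ff 88.6 tcp [0.6914 0.2884 0.2302]
pin pts [453, 540] cost 2.72 centre [0.6086 0.2742 0.1214] along -0.09999999999999998 tilt 28.8 yaw 9.9 front [0.725 0.294 0.186] rear [0.492 0.254 0.056]
```

Rear end is clear of the hood edge (26 mm past) with the tilt holding at 29°. I'll raise it fully out, then level it by lowering its rear handle lightly onto the hood top while the grip is slack.

```bash
python3 -m handwheel '{"targets": [[[-4,0,-15],0,1],[[-4,0,-30],0,1],[[-4,0,-45],0,1],[[-4,0,-60],0,1],[[0,0,-75],0,1],[[14,0,-75],0,1],[[28,0,-75],0,1],[[43,0,-75],0,1]]}' 90
python3 - <<'E'
from h import *
c,u=pin('out');shift([.621,.276,.085],100)
a=np.radians(11.2);r=c-.135*u;t=r[:2]-[.5245,.2565];print("rear tub",t@[np.cos(a),np.sin(a)],t@[-np.sin(a),np.cos(a)],r[2])
E
```

```text
t: 7.8
tcp_pos: [0.6477, 0.2809, 0.3047]
ee_rot: [-0.085, 0.996, -0.0, -0.001]
force: [0.1, -0.4, -2.1]
grip_width: 0.0191
finger_force: 88.7
pin pts [495, 627] cost 2.56 centre [0.5595 0.2661 0.1953] along -0.10499999999999998 tilt 28.2 yaw 9.4 front [0.677 0.286 0.259] rear [0.442 0.247 0.131]
t 7.9 shift [ 25.3  -0.3 220.7] twist -0.003 y-angle 99.84 F [-0.4  0.1 -1.4] w 0.0189 ff 88.7 tcp [0.6463 0.2808 0.3057]
rear tub -0.08257991295484016 0.006279789842544696 0.13139750710317682
```

```bash
python3 -m handwheel '{"targets": [[[-3,0,12],0,1],[[-6,0,26],0,1],[[-6,0,26],0,1]]}' 90
python3 -m handwheel '{"targets": [[[0,0,0],0,1],[[0,0,8],0,1],[[0,0,16],0,1],[[0,0,24],0,1],[[0,0,32],0,1],[[0,0,40],0,1],[[0,0,40],0,1]]}' 20
python3 - <<'E'
from h import *
c,u=pin('lev1');shift([.621,.276,.085],100)
a=np.radians(11.2);r=c-.135*u;t=r[:2]-[.5245,.2565];print("rear tub",t@[np.cos(a),np.sin(a)],t@[-np.sin(a),np.cos(a)],r[2],"grip axis z",c[2]+.1*u[2])
E
```

```text
t: 8.15
tcp_pos: [0.6541, 0.2819, 0.2764]
ee_rot: [-0.085, 0.996, -0.001, -0.002]
force: [-0.6, -0.1, -3.2]
grip_width: 0.019
finger_force: 88.5
t: 8.73
tcp_pos: [0.6536, 0.2818, 0.2377]
ee_rot: [-0.085, 0.996, -0.0, -0.002]
force: [-3.0, -1.0, 1.0]
grip_width: 0.0189
finger_force: 88.7
pin pts [511, 559] cost 2.82 centre [0.5624 0.2684 0.1442] along -0.09999999999999998 tilt 19.1 yaw 8.4 front [0.688 0.287 0.188] rear [0.436 0.25  0.1  ]
t 8.83 shift [ 32.4  -0.3 154. ] twist -0.003 y-angle 99.81 F [-2.  -1.9  1. ] w 0.0194 ff 88.8 tcp [0.6534 0.2819 0.2388]
rear tub -0.08780713743709607 0.010646982637368295 0.100119555474976 grip axis z 0.17690109091704606
```

```bash
python3 -m handwheel '{"targets": [[[0,0,9],0,1],[[0,0,18],0,1],[[0,0,27],0,1],[[0,0,36],0,1],[[0,0,45],0,1],[[0,0,54],0,1],[[0,0,62],0,1],[[0,0,62],0,1]]}' 20
python3 - <<'E'
from h import *
c,u=pin('lev2');shift([.621,.276,.085],100)
a=np.radians(11.2);r=c-.135*u;t=r[:2]-[.5245,.2565];print("rear tub",t@[np.cos(a),np.sin(a)],t@[-np.sin(a),np.cos(a)],r[2],"grip axis z",c[2]+.1*u[2])
E
```

```text
t: 9.5
tcp_pos: [0.654, 0.2818, 0.1754]
ee_rot: [-0.086, 0.996, -0.001, -0.001]
force: [-0.6, -0.3, 0.2]
grip_width: 0.0191
finger_force: 88.9
pin pts [482, 479] cost 3.17 centre [0.5507 0.2661 0.1083] along -0.10499999999999998 tilt 3.2 yaw 8.5 front [0.684 0.286 0.116] rear [0.417 0.246 0.101]
t 9.6 shift [33.5 -0.2 92.2] twist -0.003 y-angle 99.81 F [-1.1 -1.4 -0.9] w 0.0191 ff 88.9 tcp [0.6541 0.282  0.1772]
rear tub -0.10707729139518676 0.01058996023906909 0.1007668682121464 grip axis z 0.11394839043564917
```

View pics/lev2_side.png

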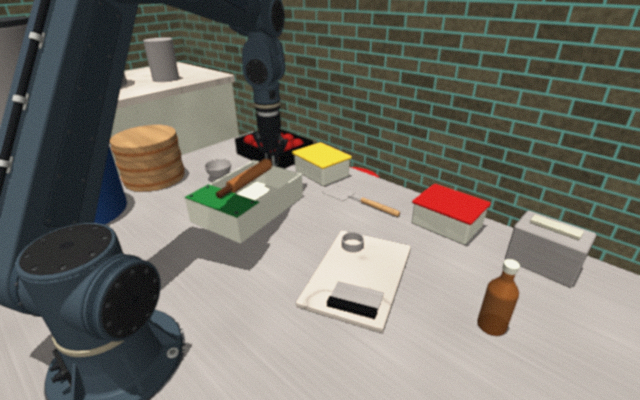

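The pin is nearly level at 3°, with its rear handle on the hood. I'll lower 14 mm more, then tighten to the full grip and lift.

```bash
python3 -m handwheel '{"targets": [[[0,0,5],0,1],[[0,0,10],0,1],[[0,0,15],0,1],[[0,0,15],0,1]]}' 20
python3 -m handwheel '{"targets": [[[0,0,0],0,1],[[0,0,0],0,1],[[0,0,-15],0,1],[[0,0,-35],0,1],[[0,0,-55],0,1],[[0,0,-75],0,1],[[0,0,-75],0,1]]}' 120
python3 - <<'E'
from h import *
c,u=pin('lev3');pin()
shift([.621,.276,.085],100)
f=np.load("side.npz");P=cloud(f,f["d"])
for v,uu in((337,382),(231,408)):print(P[v-6:v,uu-6:uu,2].max())
E
```

```text
t: 9.93
tcp_pos: [0.6563, 0.2823, 0.1624]
ee_rot: [-0.086, 0.996, -0.0, 0.002]
force: [7.6, -1.5, -1.4]
grip_width: 0.0189
finger_force: 88.5
t: 10.52
tcp_pos: [0.6559, 0.2828, 0.2418]
ee_rot: [-0.085, 0.996, 0.001, 0.003]
force: [0.5, 0.1, -1.5]
grip_width: 0.0181
finger_force: 117.9
pin pts [524, 542] cost 3.1 centre [0.5477 0.2682 0.1749] along -0.10999999999999999 tilt 2.5 yaw 7.9 front [0.681 0.287 0.181] rear [0.414 0.25  0.169]
pin pts [516, 542] cost 3.09 centre [0.5464 0.2673 0.1716] along -0.10999999999999999 tilt 2.4 yaw 8.1 front [0.68  0.286 0.177] rear [0.413 0.248 0.166]
t 10.72 shift [ 33.4  -0.2 151.1] twist -0.003 y-angle 99.81 F [ 0.  -0.2 -3.7] w 0.0184 ff 118.0 tcp [0.6542 0.282  0.2361]
0.009685099045391388
0.004158146069449753
```

Lifted with full grip: about 2° off level, well within "level". Now carry it over to the board, turning it into line on the way.

```bash
python3 -m handwheel '{"targets": [[[5,-12,0],-0.02,1],[[12,-36,0],-0.05,1],[[20,-64,0],-0.08,1],[[28,-92,0],-0.11,1],[[36,-120,0],-0.14,1],[[44,-148,0],-0.17,1],[[52,-176,0],-0.2,1],[[60,-204,0],-0.22,1]]}' 120
python3 - <<'E'
from h import *
c,u=pin()
import rig
s=rig.observe();g=np.array([.5068,-.2012,.122])
y=np.degrees(np.arctan2(u[1],u[0]));R=Rot.from_quat(s["ee_rot"]).as_matrix()
off=R.T@(c-s["tcp_pos"])
R2=Rot.from_euler("z",20.9-y,degrees=True).as_matrix()@R
goal=g-R2@off;print("dyaw",20.9-y);shift(goal)
E
```

```text
t: 11.38
tcp_pos: [0.6294, 0.0696, 0.2362]
ee_rot: [-0.195, 0.981, 0.0, -0.001]
force: [0.2, -0.3, -2.1]
grip_width: 0.0185
finger_force: 118.4
pin pts [641, 562] cost 3.12 centre [0.5273 0.0292 0.1717] along -0.10999999999999999 tilt 2.3 yaw 21.7 front [0.653 0.079 0.177] rear [ 0.402 -0.021  0.166]
dyaw -0.8166285692750535
t 11.48 shift [ 106.1 -207.1   50.1] [] y-angle 112.24 F [-0.6  0.3 -2.3] w 0.018 ff 117.9 tcp [0.6292 0.0671 0.2364]
```

```bash
python3 -m handwheel '{"targets": [[[12,-24,0],0,1],[[26,-52,0],0.01,1],[[40,-80,0],0.01,1],[[54,-108,0],0.01,1],[[68,-136,0],0.01,1],[[82,-164,0],0.01,1],[[95,-190,0],0.01,1],[[106,-207,0],0.01,1]]}' 120
python3 -m handwheel '{"targets": [[[0,0,10],0,1],[[0,0,25],0,1],[[0,0,40],0,1],[[0,0,50],0,1],[[0,0,50],0,1],[[0,0,50],0,1]]}' 120
cat > fin.py <<'E'
from h import *
import rig,sys
a=pin(sys.argv[1]);b=pin();c=(a[0]+b[0])/2;u=a[1]
s=rig.observe();g=np.array([.5068,-.2012,.122])
y=np.degrees(np.arctan2(u[1],u[0]));R=Rot.from_quat(s["ee_rot"]).as_matrix();off=R.T@(c-s["tcp_pos"])
print("dyaw",20.9-y);shift(g-Rot.from_euler("z",20.9-y,degrees=True).as_matrix()@R@off)
E
python3 fin.py end1
```

```text
t: 12.15
tcp_pos: [0.6109, -0.1627, 0.2364]
ee_rot: [-0.189, 0.982, 0.0, -0.001]
force: [-0.3, 0.4, -2.8]
grip_width: 0.0183
finger_force: 118.3
t: 12.65
tcp_pos: [0.6109, -0.1601, 0.1869]
ee_rot: [-0.19, 0.982, 0.001, -0.001]
force: [-0.1, 0.1, -1.6]
grip_width: 0.0185
finger_force: 118.0
pin pts [692, 809] cost 1.95 centre [ 0.5078 -0.1975  0.1224] along -0.10999999999999999 tilt 2.4 yaw 20.1 front [ 0.634 -0.151  0.128] rear [ 0.381 -0.244  0.117]
pin pts [705, 798] cost 2.03 centre [ 0.5086 -0.1976  0.1234] along -0.10999999999999999 tilt 2.5 yaw 20.1 front [ 0.635 -0.151  0.129] rear [ 0.382 -0.244  0.117]
dyaw 0.7513986766328742
t 12.85 shift [ 2.6 -1.4  0.9] [] y-angle 111.86 F [ 0.2  0.  -2. ] w 0.0183 ff 118.0 tcp [ 0.6117 -0.1607  0.1888]
```

View pics/end1_scene.png

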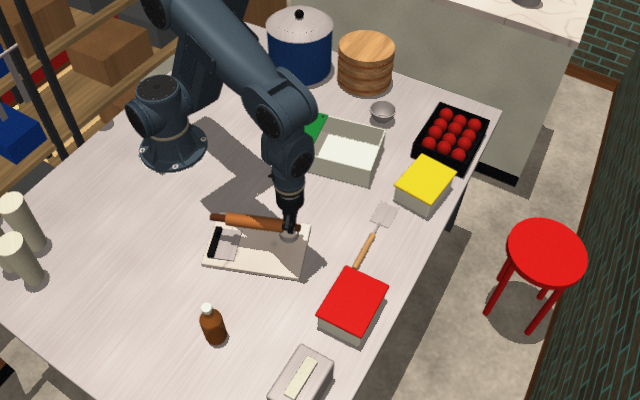

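View pics/end1_side.png

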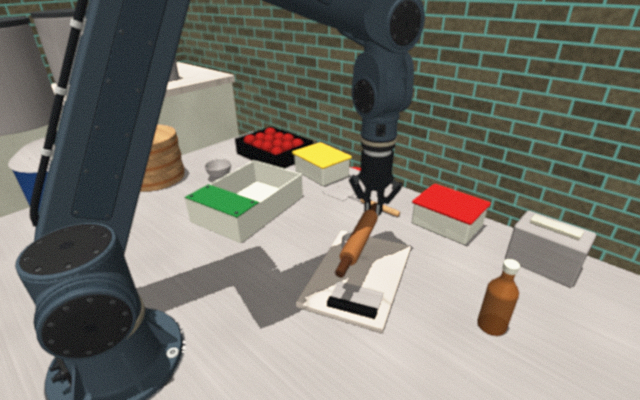

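Both views show the pin held over the board, in line with its long side: barrel at (255,222) in the scene view and (360,240) in the side view. The cutter and scraper haven't moved. I'll make a last few-mm correction, let it settle and hand in.

```bash
python3 -m handwheel '{"targets": [[[3,-2,0],-0.01,1],[[3,-2,0],-0.01,1],[[3,-2,0],-0.01,1],[[3,-2,0],-0.01,1],[[3,-2,0],-0.01,1],[[3,-2,0],-0.01,1]]}' 120
python3 fin.py end2; python3 -c "
from rig import hand_in;print(hand_in())"
```

```text
t: 13.35
tcp_pos: [0.6092, -0.1638, 0.188]
ee_rot: [-0.194, 0.981, -0.0, 0.0]
force: [-0.1, 0.0, -3.0]
grip_width: 0.018
finger_force: 118.1
pin pts [709, 817] cost 1.83 centre [ 0.5065 -0.202   0.1227] along -0.10999999999999999 tilt 2.4 yaw 20.8 front [ 0.633 -0.154  0.128] rear [ 0.38  -0.25   0.117]
pin pts [704, 824] cost 1.89 centre [ 0.5064 -0.2019  0.1228] along -0.10999999999999999 tilt 2.5 yaw 20.7 front [ 0.633 -0.154  0.129] rear [ 0.38  -0.25   0.117]
dyaw 0.07424904740587479
t 13.55 shift [-0.6  0.7  0.8] [] y-angle 112.42 F [-0.2  0.6 -2.4] w 0.0184 ff 118.1 tcp [ 0.6092 -0.1638  0.1879]
the job is handed in; nothing more can be done
None
```

The job is handed in after 13.6 s: the pin came out open end first and is held firmly about 104 mm (its axis) above the middle of the board, in line with the long side and about 2.5° off level; on the way I set it back in the tub once to regrip by the front handle, and rested its rear on the hood to level it.

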